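Fill the tin of turned furniture feet

TASK

The round tin on the saw bench is being packed with turned beech feet, six round one in a single layer, and two places opposite each other in the ring are still empty. Stand the two loose pale feet of the matching size into those two gaps, one in each, flat on the tin's floor with their spigots up.

Things in the scene. Friction and masses are not known exactly. Their poses are not given: they have to be found in the camera images.
- foot_a: loose pale beech furniture foot on the bench: round puck 56 mm in diameter, 22 mm thick, lower edge rounded, with an upright dowel spigot 20 mm in diameter on its centre, top 67 mm above the underside; about 50 g. Grip it by the spigot. Origin: centre of the underside, z up the spigot. Bystanders: dark brown feet of the same size, a pale larger one (76 mm).
- foot_b: the second loose pale beech foot, same as foot_a in size, shape and origin. Either foot may go in either gap.
- gap_1 (a point): middle of one gap in the ring of feet, on the tin's inner floor, z up. Open round steel tin, fixed to the bench: 190 mm outside diameter, 184 inside, floor 3 mm and wall top 28 mm above the bench. The tin's centre lies midway between gap_1 and gap_2, 60 mm from each.
- gap_2 (a point): middle of the other gap, opposite gap_1, likewise on the tin's floor. Already in the tin: five loose pale feet like foot_a, spigots up, one in the centre and four around it, neighbouring centres 60 mm apart; a foot set in a gap has 3 to 5 mm of play to its neighbours and the wall.
Mind the look-alikes: they are no part of the job. Leave any blue or turquoise look-alike of the foot_b alone.

How it is judged:
By the outcome, as a careful person would: the job done as asked, in the order asked, and still so for the second after the job is handed in, with the robot touching nothing.
It also fails if it takes over 51 s, if anything falls off the work surface, if the arm or the gripper's body presses on something with over 40 N, if the wrist force passes 120 N, or if a joint passes its speed limit or range.

ROBOT

A 6-joint arm with a two-finger parallel gripper is mounted at the origin on the work surface. World frame = base frame: x ahead of the robot, y to its left, z up, the work surface at z = 0. Lengths are in mm, angles in degrees, forces in N, time in s.
With the tool pointing down it reaches from about 350 to 850 mm from the base axis. Payload 8.1 kg.
Tool frame: the origin (TCP) lies where the fingers leave the gripper's body, on its centre line; the fingertips stand 73 mm ahead of it and the grasp point (between the pads) lies 54 mm ahead of it; z points along the fingers, y is the line along which they close (so a half turn about z gives the same grasp; the last joint's range is limited). The gripper opens to 85 mm and grips with 20 to 120 N. Pads are 22 mm wide; open, the fingers measure 114 mm over their backs; the gripper's body (76 mm by 85 mm) begins 54 mm behind the grasp point. The pads swing forward as they close: fully open they stand 13 mm farther back than shut.
Start: joints at [61.685, 7.471, 85.268, -0, 87.261, -4.893], TCP at [238.485, 550.573, 303.892] pointing down, gripper open.
Joint ranges: [-169.43, 169.43], [-51.17, 129.36], [1.28, 143.12], [-76.62, 256.62], [0, 156.53], [-152.29, 152.29]. Speed limits (degrees/s): [136.94, 136.94, 159.86, 180, 180, 180].

INTERFACE

Orientations are given as [roll, pitch, yaw] about the fixed x, y, z axes, in that order (R = Rz(yaw) Ry(pitch) Rx(roll)).
In Python, from bench import sense, optics, r gives the robot as it stands.
- The arm moves only by the tool servo_tool, never from a script. Its argument "plan" is a list that holds one entry, the list of rows, each a list of 5 numbers: the shift along the world's x, y, z in m, then the turn about the world's z in degrees, then the finger opening in m, from 0 to 0.0854. A call has 1 to 10 rows; each row shifts and turns the commanded pose from where the row before left it; what a row does not reach is not made up. A row lasts 1/10 s, in which the tool goes at most 50 mm and 8.59 degrees, less where a joint would pass 70% of its speed; a pose out of reach is approached as far as the arm can. A call is refused whole if a number of a shift passes 0.05 or a number of a turn 8.59, either way. A call with a gripper value outside its range is refused whole. The fingers move at their own pace and stop on an object; "force" is the grip in N (left out, the last holds). Time passes only in rows, so rows that do not move let the fingers close. It gives the time, the measured TCP pose, the force, the opening and the grip force at its end, in the units of the state.
- sense(): the state, without advancing time (a new reading comes with each control period).
- optics.snapshot(name): name is "scene" or "top"; returns a dict with "frame" (480x640x3 uint8, blue, green, red), "fx", "fy", "cx", "cy" (pixels), "cam_to_world" (4x4, takes a point from camera to world coordinates). Camera axes: x right, y down, z forward; pixel columns grow to the right and rows downward; lengths in mm; the calibration is good to about 2 mm. A picture is of the moment at which its call begins. There is no depth.
- r.hand_in(): hands the job in; it is judged then, once.
The state is a dict: "time": time; "joint_pos": joint angles; "qd": joint speeds; "joint_efforts": joint torques, N m; "tool_pos": TCP position; "tcp_rot": TCP orientation; "ft_force": force on the tool from outside, world axes, zero at the start; "wrist_torque": the same for the moment, N m; "finger_gap": finger opening in mm; "grip_force": force on a finger pad.
Only numpy, scipy, OpenCV 4.12 (cv2) and the standard library are available. Lean on these libraries where they do the work, as an engineer would, in place of code of your own. Each camera call takes 0.05 s, during which the arm holds its last target. There are 200 camera calls.

## Working session

There is one attempt and no reset: what is moved stays moved. The work goes in short steps, Python scripts to look and compute and a tool call to move; the robot and the scene stay as the last step left them, time stands still between calls to the robot, and variables do not carry over. Pictures are saved under pics/ and viewed, at most 10 in all, crops included, and the job is handed in when it is done.

Besides the shell and the picture viewer there is one more tool, called after "Emit:" as name([rows], argument=value, ...), one row to a line, values as JSON. servo_tool: Moves the arm, as the interface text tells. Its arguments: {"type":"object","properties":{"plan":{"type":"array"},"force":{"type":"number"}},"required":["plan"]}

```bash
mkdir -p pics
python3 - <<'E'
from bench import sense, optics, r
import cv2, numpy as np, pickle
for n in("top","scene"):
    s=optics.snapshot(n); pickle.dump(s,open(n+".pkl","wb")); cv2.imwrite(f"pics/{n}0.png",s["frame"])
    print(n,s["fx"],s["fy"],s["cx"],s["cy"],np.round(s["cam_to_world"],3).tolist())
print(sense())
E
```

```text
top 561.560919950987 561.560919950987 322.1609926870924 237.61716606115587 [[0.02, -0.997, 0.074, 425.981], [-1.0, -0.021, -0.008, -2.095], [0.009, -0.074, -0.997, 979.363], [0.0, 0.0, 0.0, 1.0]]
scene 546.7777998467752 546.7777998467752 313.38112743905526 244.2989777978818 [[0.032, 0.832, -0.553, 966.646], [0.999, -0.027, 0.018, -10.986], [0.0, -0.553, -0.833, 728.722], [0.0, 0.0, 0.0, 1.0]]
{'time': 0.1, 'joint_pos': array([ 6.16857655e+01,  7.51130224e+00,  8.53256867e+01,  2.61879619e-04,
        8.72613806e+01, -4.89129187e+00]), 'qd': array([ 0.06999447, -0.06384763, -0.12741703, -0.10026131, -0.03100859,
       -0.0802804 ]), 'joint_efforts': array([ 7.16675368e-04, -5.70953679e+01, -5.01941800e+01, -2.44921503e-04,
        8.35020735e-03,  8.51058803e-05]), 'tool_pos': array([238.2851613 , 550.23009029, 302.9184225 ]), 'tcp_rot': array([-1.79902011e+02, -8.64812253e-03,  1.56577037e+02]), 'ft_force': array([ 0.05346457, -0.58493782, -0.30738213]), 'wrist_torque': array([ 0.01123761,  0.0223649 , -0.02027686]), 'grip_force': 0.0, 'finger_gap': 85.41166914098517}
```

View pics/top0.png

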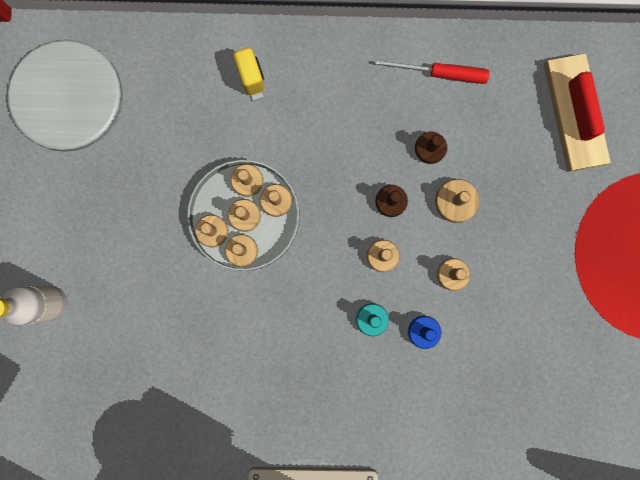

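View pics/scene0.png

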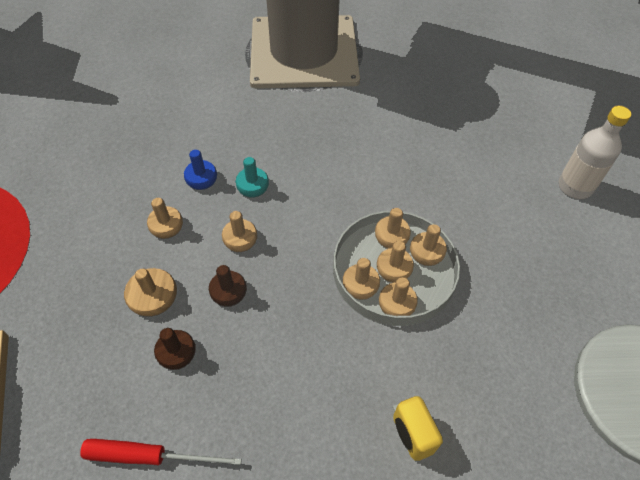

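The top view shows candidates on the bench: dark feet at (431,147) and (392,200), a large pale one at (457,201), turquoise at (373,320), blue at (425,332), and pale feet of the matching size at (383,256) and (454,274). Those last two fit, being pale and clearly smaller than (457,201). The tin is at about (244,215), with gaps at upper left (≈213,195) and lower right (≈275,234).

```bash
cat > h.py <<'E'
import cv2, numpy as np
def ray(s,u,v,z):
    M=np.array(s["cam_to_world"]); d=M[:3,:3]@[(u-s["cx"])/s["fx"],(v-s["cy"])/s["fy"],1.]
    o=M[:3,3]; return o+d*(z-o[2])/d[2]
def pale(s):
    h=cv2.cvtColor(s["frame"],cv2.COLOR_BGR2HSV)
    m=cv2.inRange(h,(8,70,70),(22,200,255))
    n,l,st,c=cv2.connectedComponentsWithStats(m,connectivity=4)
    out=[]
    for i in range(1,n):
        if st[i,4]>150:
            p=cv2.findContours((l==i).astype(np.uint8),0,1)[0][0]
            (u,v),(a,b),_=cv2.fitEllipse(cv2.convexHull(p)); out.append((u,v,a,b,st[i,4]))
    return out
E
python3 - <<'E'
import pickle,cv2,numpy as np
from h import *
for n in("top","scene"):
    s=pickle.load(open(n+".pkl","rb"))
    for o in pale(s): print(n,np.round(o,1),*[np.round(ray(s,o[0],o[1],z)[:2],1) for z in(22,25)])
s=pickle.load(open("top.pkl","rb"))
# tin rim: outer circle
g=s["frame"][150:280,180:310]
c=cv2.HoughCircles(cv2.cvtColor(g,6),cv2.HOUGH_GRADIENT,1,200,param1=100,param2=15,minRadius=50,maxRadius=60)[0][0]
print("tin",c[0]+180,c[1]+150,c[2],ray(s,c[0]+180,c[1]+150,28))
f=s["frame"][120:300,180:500]; cv2.imwrite("pics/crop1.png",cv2.resize(f,None,fx=2.5,fy=2.5,interpolation=2))
E
```

```text
top [ 576.6  113.3   61.4  134.9 3338. ] [ 723.7 -449.2] [ 722.8 -447.8]
top [246.5 179.9  31.6  32.4 816. ] [593.9 122.7] [593.3 122.3]
top [ 457.3  200.4   42.8   43.2 1413. ] [ 566.  -240.8] [ 565.5 -240. ]
top [275.7 200.   31.8  32.2 812. ] [560.1  71.6] [559.7  71.3]
top [392.4 200.3  29.   30.3 457. ] [ 563.9 -129. ] [ 563.4 -128.6]
top [243.9 214.9  32.   32.2 818. ] [533.3 125.3] [532.9 124.9]
top [211.3 230.6  31.6  33.2 834. ] [505.1 180. ] [504.9 179.5]
top [241.  250.2  31.8  32.6 828. ] [472.6 128.5] [472.4 128.1]
top [382.7 255.5  31.7  32.1 792. ] [ 468.5 -113.4] [ 468.3 -113.1]
top [453.2 274.2  31.8  32.9 777. ] [ 439.1 -234. ] [ 439.1 -233.3]
scene [ 162.8  218.2   34.7   42.  1004. ] [ 439.4 -235.1] [ 441.6 -234.1]
scene [ 394.8  264.3   45.2  115.3 3126. ] [537.6 126.5] [539.4 125.9]
scene [ 238.4  231.9   34.    40.7 1004. ] [ 470.1 -112.8] [ 472.2 -112.4]
scene [ 428.8  245.    35.8   41.5 1073. ] [504.5 183.2] [506.5 182.4]
scene [ 361.1  278.9   36.    40.8 1095. ] [561.4  73.5] [563.1  73.1]
scene [ 149.5  291.4   47.9   52.1 1938. ] [ 572.6 -238.7] [ 574.2 -237.7]
scene [223.4 287.1  26.4  30.1 307. ] [ 568.8 -130.7] [ 570.5 -130.2]
scene [  0.6 371.8  10.6  99.2 350. ] [ 689.3 -422.3] [ 690.5 -420.6]
scene [183.6 337.6   9.8  22.1 156. ] [ 647.6 -181.4] [ 648.9 -180.7]
scene [167.9 354.   19.   30.5 313. ] [ 671.1 -200.6] [ 672.3 -199.7]
tin 242.5 214.5 53.9 [533.20077232 126.90173037  28.        ]
```

View pics/crop1.png

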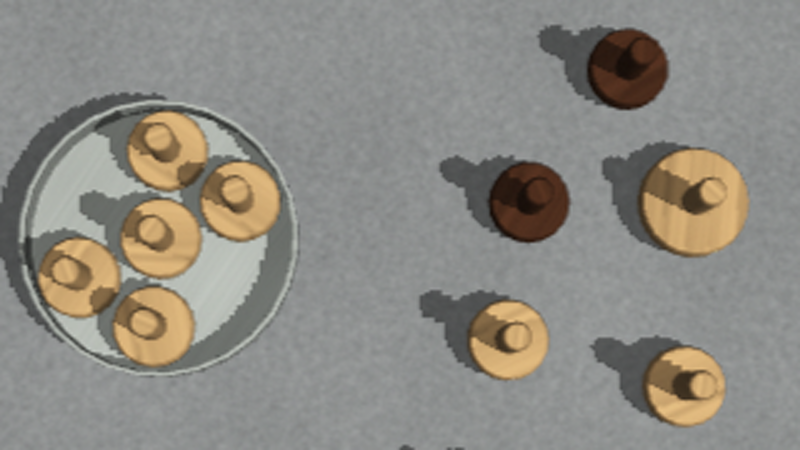

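The crop confirms it: the matching pale feet are at crop (508,340) and (685,386), full-image (383,256) and (454,274), clearly smaller than the 76 mm one at crop (695,200). The gaps work out at about (565,176) and (500,75). I'm moving to foot_a at (469,-113).

Emit:
servo_tool([
  [[0.0145,-0.0415,0,0,0.05],[0.0145,-0.0415,0,0,0.05],[0.0145,-0.0415,0,0,0.05],[0.0145,-0.0415,0,0,0.05],[0.0145,-0.0415,0,0,0.05],[0.0145,-0.0415,0,0,0.05],[0.0145,-0.0415,0,0,0.05],[0.0145,-0.0415,0,0,0.05],[0.0145,-0.0415,0,0,0.05],[0.0145,-0.0415,0,0,0.05]],
], force=30)

```text
time: 1.1
tool_pos: [383.5, 133.9, 303.7]
tcp_rot: [180.0, 0.0, 156.6]
ft_force: [0.6, 0.7, -0.3]
finger_gap: 50.1
grip_force: 0.0
```

Emit:
servo_tool([
  [[0.0145,-0.0415,-0.01,0,0.05],[0.0145,-0.0415,-0.01,0,0.05],[0.0145,-0.0415,-0.01,0,0.05],[0.0145,-0.0415,-0.01,0,0.05],[0.0145,-0.0415,-0.01,0,0.05],[0.0145,-0.0415,-0.01,0,0.05],[0,0,0,0,0.05],[0,0,0,0,0.05]],
])

```text
time: 1.9
tool_pos: [470.0, -114.1, 242.9]
tcp_rot: [180.0, -0.1, 156.4]
ft_force: [0.6, 0.8, 0.6]
finger_gap: 49.8
grip_force: 0.0
```

Emit:
servo_tool([
  [[-0.001,0.001,-0.025,0,0.05],[0,0,-0.035,0,0.05],[0,0,-0.035,0,0.05],[0,0,-0.025,0,0.05],[0,0,-0.012,0,0.05],[0,0,-0.006,0,0.05],[0,0,0,0,0.05],[0,0,0,0,0.05]],
])

```text
time: 2.7
tool_pos: [470.5, -112.5, 107.4]
tcp_rot: [180.0, 0.1, 156.6]
ft_force: [-0.1, -0.0, -0.9]
finger_gap: 50.1
grip_force: 0.0
```

Emit:
servo_tool([
  [[0,0,0,0,0.03],[0,0,0,0,0.025],[0,0,0,0,0.02],[0,0,0,0,0.015],[0,0,0,0,0.01],[0,0,0,0,0.01]],
])

```text
time: 3.3
tool_pos: [469.9, -112.7, 106.6]
tcp_rot: [-180.0, 0.1, 156.6]
ft_force: [-1.0, 0.2, 5.8]
finger_gap: 18.9
grip_force: 29.5
```

Emit:
servo_tool([
  [[0,0,0.03,0,0.01],[0,0,0.04,0,0.01],[0,0,0.04,0,0.01],[0.006,0.035,0,0,0.01],[0.006,0.04,0,0,0.01],[0.006,0.04,0,0,0.01],[0.006,0.04,0,0,0.01],[0.006,0.033,0,0,0.01],[0,0,0,0,0.01],[0,0,0,0,0.01]],
])

```text
time: 4.3
tool_pos: [499.2, 76.2, 215.5]
tcp_rot: [-180.0, -0.0, 156.7]
ft_force: [0.3, -0.3, -0.3]
finger_gap: 19.0
grip_force: 29.6
```

Run:
```python
from bench import sense, optics
import cv2
from h import *
for n in("top","scene"):
    s=optics.snapshot(n); f=s["frame"]
    c=f[100:340,300:620] if n=="scene" else f[120:300,140:380]
    if n=="scene": cv2.imwrite("pics/%s2.png"%n,cv2.resize(c,None,fx=2.5,fy=2.5))
    for o in pale(s):
        if (n=="top" and o[0]<330) or (n=="scene" and o[0]>290): print(n,np.round(o,1),np.round(ray(s,o[0],o[1],25)[:2],1),np.round(ray(s,o[0],o[1],132)[:2],1))
print(sense()["tool_pos"])
```

```text
top [240.7 253.4  25.   31.9 445. ] [467.1 128.4] [462.5 113.7]
scene [ 365.   199.9   39.4   48.3 1120. ] [415.   91.4] [498.9  75.8]
scene [ 394.7  264.8   45.2  116.2 3121. ] [540.3 125.7] [605.1 104.9]
scene [ 428.8  245.1   35.8   41.5 1072. ] [506.5 182.4] [576.4 153. ]
scene [ 361.1  278.9   36.    40.8 1093. ] [563.1  73.1] [624.5  60.3]
[499.24872241  74.90556481 215.58224802]
```

View pics/scene2.png

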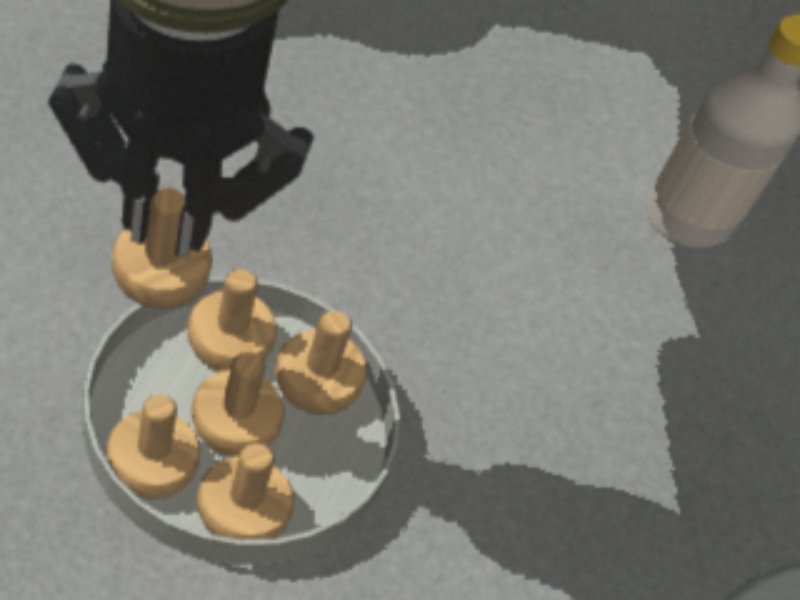

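The foot is held upright and seen at its commanded place; both cameras average to a gap_2 of about (501,76). I'm shifting by (+2,+1) and lowering to just above the wall before checking again.

Emit:
servo_tool([
  [[0.002,0.001,-0.02,0,0.01],[0,0,-0.03,0,0.01],[0,0,-0.02,0,0.01],[0,0,-0.006,0,0.01],[0,0,0,0,0.01],[0,0,0,0,0.01]],
])

```text
time: 5.0
tool_pos: [502.2, 76.1, 141.0]
tcp_rot: [180.0, 0.1, 156.5]
ft_force: [-0.3, -0.2, 1.1]
finger_gap: 18.9
grip_force: 29.6
```

Run:
```python
from bench import sense, optics
import cv2
from h import *
for n in("top","scene"):
    s=optics.snapshot(n); f=s["frame"]
    if n=="scene": cv2.imwrite("pics/%s3.png"%n,cv2.resize(f[170:340,310:490],None,fx=3.3,fy=3.3))
    for o in pale(s):
        if (n=="top" and o[0]<330) or (n=="scene" and o[0]>290): print(n,np.round(o,1),np.round(ray(s,o[0],o[1],25)[:2],1),np.round(ray(s,o[0],o[1],55)[:2],1))
print(sense()["tool_pos"])
```

```text
top [240.  255.8  19.3  32.5 451. ] [462.9 129.4] [461.7 125.2]
scene [ 380.7  263.2   82.3  112.3 4905. ] [536.8 104.8] [555.1  99.9]
scene [ 428.8  245.    35.8   41.5 1069. ] [506.5 182.4] [526.1 174.2]
[502.54854669  76.34760834 141.53265764]
```

View pics/scene3.png

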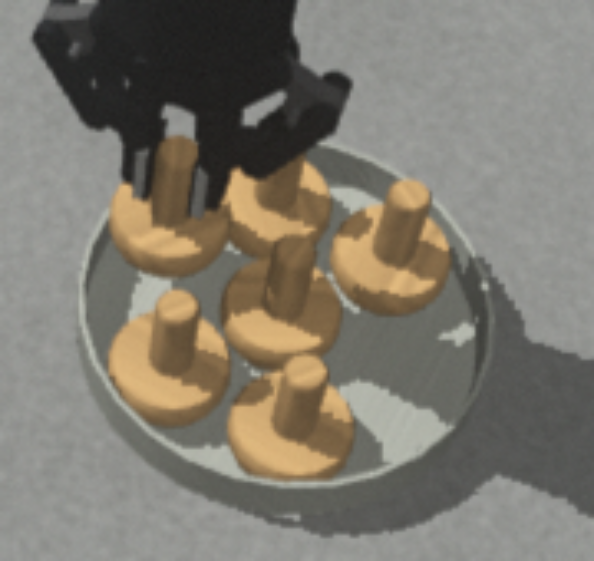

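The foot hovers above gap_2 at crop (168,215), clear of its neighbours at (278,205), (280,310) and (168,365). I'm lowering it gently.

Emit:
servo_tool([
  [[0,0,-0.01,0,0.01],[0,0,-0.01,0,0.01],[0,0,-0.005,0,0.01],[0,0,-0.003,0,0.01],[0,0,-0.001,0,0.01],[0,0,0,0,0.01],[0,0,0,0,0.01]],
])

```text
time: 5.8
tool_pos: [501.7, 76.6, 111.1]
tcp_rot: [180.0, 0.0, 156.6]
ft_force: [-0.2, 0.1, -0.5]
finger_gap: 18.8
grip_force: 29.6
```

Emit:
servo_tool([
  [[0,0,-0.001,0,0.01],[0,0,-0.001,0,0.01],[0,0,0,0,0.01],[0,0,0,0,0.01]],
])

```text
time: 6.2
tool_pos: [501.9, 76.6, 109.7]
tcp_rot: [180.0, 0.0, 156.6]
ft_force: [-2.1, 0.1, 4.7]
finger_gap: 19.3
grip_force: 30.2
```

Contact with the floor (≈5 N). I'll release to 38 mm, retreat, and look.

Emit:
servo_tool([
  [[0,0,0,0,0.025],[0,0,0,0,0.032],[0,0,0,0,0.038],[0,0,0,0,0.038],[0,0,0.015,0,0.038],[0,0,0.035,0,0.038],[0,0,0.04,0,0.04],[-0.01,-0.04,0.03,0,0.05],[-0.01,-0.045,0,0,0.05],[-0.01,-0.045,0,0,0.05]],
])

```text
time: 7.2
tool_pos: [472.0, -53.7, 230.1]
tcp_rot: [180.0, 0.2, 156.7]
ft_force: [1.6, 0.0, -0.2]
finger_gap: 50.1
grip_force: 0.0
```

Emit:
servo_tool([
  [[-0.007,-0.045,0,0,0.05],[-0.007,-0.045,0,0,0.05],[-0.007,-0.045,0,0,0.05],[-0.007,-0.045,0,0,0.05],[-0.005,-0.001,0,0,0.05],[0,0,0,0,0.05],[0,0,0,0,0.05]],
])

```text
time: 7.9
tool_pos: [438.7, -232.9, 228.1]
tcp_rot: [180.0, -0.0, 156.6]
ft_force: [-1.0, 0.5, -0.3]
finger_gap: 49.9
grip_force: 0.0
```

Run:
```python
from bench import sense, optics
import cv2
from h import *
for n in("top","scene"):
    s=optics.snapshot(n); f=s["frame"]
    if n=="top": cv2.imwrite("pics/%s4.png"%n,cv2.resize(f[140:290,170:500],None,fx=2.4,fy=2.4))
    for o in pale(s):
        print(n,np.round(o,1),np.round(ray(s,o[0],o[1],25)[:2],1))
print(sense()["tool_pos"])
```

```text
top [ 572.4  118.8   57.   126.1 2145. ] [ 712.8 -440.2]
top [431.6 146.5  28.9  30.4 480. ] [ 658.5 -195.4]
top [246.5 179.9  31.6  32.3 814. ] [593.3 122.3]
top [ 456.9  200.6   43.    44.  1504. ] [ 565.3 -239.3]
top [275.6 200.   31.7  32.  806. ] [559.6  71.5]
top [392.1 200.2  29.5  30.4 523. ] [ 563.5 -128.1]
top [243.9 215.   31.8  32.2 814. ] [532.8 124.8]
top [211.3 230.5  31.8  32.6 820. ] [505.  179.5]
top [272.9 234.7  31.9  32.3 821. ] [500.   74.5]
top [241.1 250.3  31.8  32.4 827. ] [472.3 127.9]
top [453.  274.4  31.   32.8 550. ] [ 438.6 -233. ]
scene [ 162.8  218.2   34.8   41.6 1004. ] [ 441.6 -234.2]
scene [ 394.7  266.    44.4  117.9 3122. ] [542.5 125.4]
scene [ 360.5  262.1   41.    77.8 2083. ] [534.   74.5]
scene [ 428.7  245.2   35.8   41.1 1063. ] [506.8 182.2]
scene [ 149.8  291.4   48.    52.6 1984. ] [ 574.2 -237.3]
scene [224.6 287.   28.   33.3 347. ] [ 570.3 -128.4]
scene [  9.  330.1   7.3   7.6 527. ] [ 629.6 -425.9]
scene [183.2 337.3  10.5  24.1 174. ] [ 648.3 -181.3]
scene [171.3 348.5  31.6  35.8 378. ] [ 664.5 -196.1]
[ 439.03970541 -232.42949312  228.20784418]
```

View pics/top4.png

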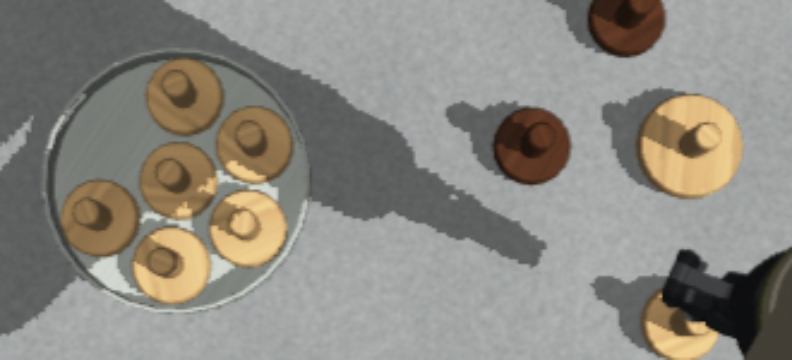

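Foot_a stands in gap_2 at crop (248,228), within 1 mm by the top camera, and no neighbour moved. The top camera reads about (1.8,1.8) short of the robot frame, so gap_1 is at about (567,177.7). Now foot_b, at about (440,-233).

Emit:
servo_tool([
  [[0.001,0,-0.02,0,0.05],[0,0,-0.035,0,0.05],[0,0,-0.035,0,0.05],[0,0,-0.02,0,0.05],[0,0,-0.009,0,0.05],[0,0,-0.004,0,0.05],[0,0,0,0,0.05],[0,0,0,0,0.05]],
])

```text
time: 8.8
tool_pos: [440.6, -234.0, 106.7]
tcp_rot: [-180.0, 0.1, 156.6]
ft_force: [0.2, 0.3, 0.4]
finger_gap: 50.4
grip_force: 0.0
```

Emit:
servo_tool([
  [[0,0,0,0,0.03],[0,0,0,0,0.025],[0,0,0,0,0.02],[0,0,0,0,0.015],[0,0,0,0,0.01],[0,0,0,0,0.01]],
])

```text
time: 9.4
tool_pos: [440.0, -233.9, 106.0]
tcp_rot: [-180.0, 0.1, 156.6]
ft_force: [-1.5, 1.7, 5.7]
finger_gap: 19.1
grip_force: 29.5
```

Emit:
servo_tool([
  [[0,0,0.03,0,0.01],[0,0,0.04,0,0.01],[0,0,0.04,0,0.01],[0.012,0.041,0,0,0.01],[0.013,0.041,0,0,0.01],[0.013,0.041,0,0,0.01],[0.013,0.041,0,0,0.01],[0.013,0.041,0,0,0.01],[0.013,0.041,0,0,0.01],[0.013,0.041,0,0,0.01]],
])

```text
time: 10.4
tool_pos: [529.7, 55.1, 215.1]
tcp_rot: [-180.0, -0.0, 156.6]
ft_force: [0.5, -0.5, -0.2]
finger_gap: 19.0
grip_force: 29.6
```

Emit:
servo_tool([
  [[0.013,0.041,0,0,0.01],[0.012,0.041,0,0,0.01],[0.012,0.042,0,0,0.01],[0,0,0,0,0.01],[0,0,0,0,0.01],[0,0,0,0,0.01]],
])

```text
time: 11.0
tool_pos: [566.3, 176.6, 214.8]
tcp_rot: [-179.9, -0.0, 156.6]
ft_force: [0.4, 0.6, -0.8]
finger_gap: 18.8
grip_force: 29.7
```

Emit:
servo_tool([
  [[0.0005,0.001,-0.02,0,0.01],[0,0,-0.03,0,0.01],[0,0,-0.02,0,0.01],[0,0,-0.006,0,0.01],[0,0,0,0,0.01],[0,0,0,0,0.01]],
])

```text
time: 11.6
tool_pos: [567.9, 177.9, 140.7]
tcp_rot: [179.9, 0.1, 156.5]
ft_force: [-0.1, 0.8, -0.3]
finger_gap: 18.7
grip_force: 29.7
```

Run:
```python
from bench import sense, optics
import cv2
s=optics.snapshot("scene"); cv2.imwrite("pics/scene5.png",cv2.resize(s["frame"][170:340,310:490],None,fx=3.3,fy=3.3))
print([sense()["tool_pos"]])
```

```text
[array([568.1936788 , 178.08747381, 141.09040092])]
```

View pics/scene5.png

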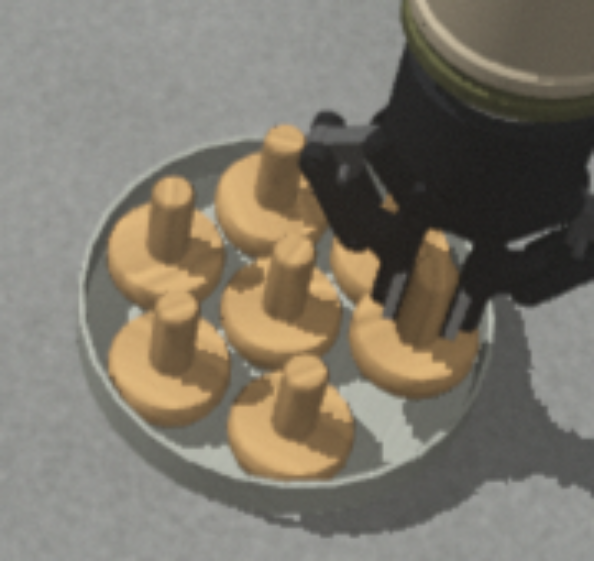

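The foot hovers over gap_1 at crop (414,340), between its neighbours and the wall. I'm nudging it −0.5 mm in each axis and lowering.

Emit:
servo_tool([
  [[-0.0005,-0.0005,-0.01,0,0.01],[0,0,-0.01,0,0.01],[0,0,-0.005,0,0.01],[0,0,-0.003,0,0.01],[0,0,-0.001,0,0.01],[0,0,-0.001,0,0.01],[0,0,-0.001,0,0.01],[0,0,0,0,0.01],[0,0,0,0,0.01]],
])

```text
time: 12.55
tool_pos: [567.0, 178.0, 109.0]
tcp_rot: [180.0, 0.0, 156.6]
ft_force: [-1.6, -0.7, 4.0]
finger_gap: 18.9
grip_force: 30.2
```

Emit:
servo_tool([
  [[0,0,0,0,0.025],[0,0,0,0,0.032],[0,0,0,0,0.038],[0,0,0,0,0.038],[0,0,0.015,0,0.038],[0,0,0.035,0,0.038],[0,0,0.04,0,0.04],[-0.01,0.04,0.03,0,0.05],[-0.02,0.045,0,0,0.05],[-0.02,0.045,0,0,0.05]],
])

```text
time: 13.55
tool_pos: [517.5, 308.5, 231.4]
tcp_rot: [179.8, 0.2, 156.5]
ft_force: [-0.0, -0.1, -0.9]
finger_gap: 49.8
grip_force: 0.0
```

Emit:
servo_tool([
  [[-0.025,0.04,0,0,0.05],[-0.025,0.04,0,0,0.05],[-0.025,0.04,0,0,0.05],[-0.025,0.04,0,0,0.05],[0,0,0,0,0.05],[0,0,0,0,0.05]],
])

```text
time: 14.15
tool_pos: [416.1, 468.0, 228.7]
tcp_rot: [180.0, 0.0, 156.7]
ft_force: [1.0, -0.4, -0.2]
finger_gap: 49.8
grip_force: 0.0
```

Run:
```python
from bench import sense, optics
import cv2
from h import *
s=optics.snapshot("top"); a=s["frame"]
for o in pale(s): print(np.round(o,1),np.round(ray(s,o[0],o[1],25)[:2],1))
b=optics.snapshot("scene")["frame"]
cv2.imwrite("pics/end.png",np.hstack([cv2.resize(a[150:280,180:310],(400,400)),cv2.resize(b[190:330,325:465],(400,400))]))
```

```text
[ 576.9  113.8   58.1  141.3 3330. ] [ 721.9 -448.2]
[436.  148.6  19.8  25.7 210. ] [ 655.  -203.1]
[246.5 179.9  31.6  32.4 815. ] [593.3 122.3]
[ 457.3  200.4   42.8   43.2 1413. ] [ 565.5 -240. ]
[215.1 195.6  31.7  32.8 832. ] [565.1 175.2]
[275.7 200.   31.8  32.2 813. ] [559.7  71.3]
[392.5 200.3  28.9  30.3 441. ] [ 563.5 -128.7]
[243.9 214.9  31.9  32.3 820. ] [532.9 124.8]
[211.3 230.6  31.6  33.2 834. ] [504.9 179.5]
[272.9 234.7  31.9  32.3 822. ] [500.   74.5]
[241.1 250.2  31.9  32.5 829. ] [472.4 127.9]
```

View pics/end.png

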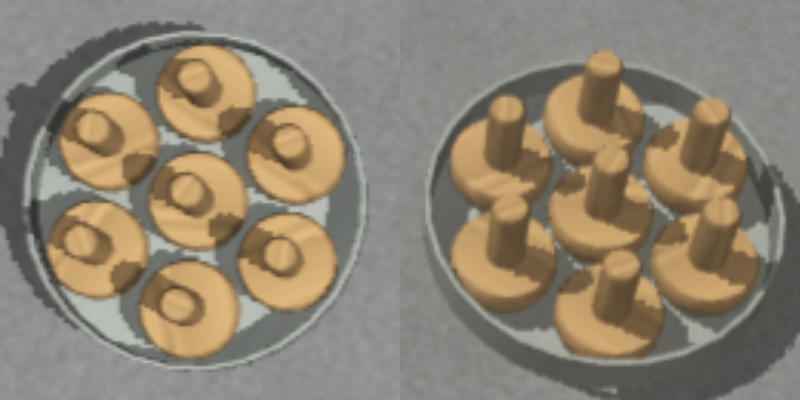

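Both views show all seven feet upright and flat in the tin. The new ones, at (109,141) and (288,262) in the left half, are within 1 mm of the gap centres.

```bash
python3 -c "
from bench import r
print(r.hand_in())"
```

```text
the job is handed in; nothing more can be done
None
```

Both loose pale feet now stand flat in the tin's two gaps with their spigots up, about 1 mm from the gap centres by the top camera, and the job was handed in at about 14 s of the 51 s allowed.

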